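# Open the screw-top parts jar

### The job

Open the parts jar that is screwed to the bench on its round wooden foot: unscrew its black lid until the thread lets go and lift it off, then set it down gently, top side up, flat inside the shallow metal tray. Leave the other things on the bench where they are.

Things in the scene. Friction and masses are not known exactly. Their poses are not given: they have to be found in the camera images.
- lid_mid (a point): Centre, half-way up, of the jar's black knurled plastic screw lid: round, 56 mm outside diameter, 30 mm high, open below, 28 to 56 g; top 15 mm above this point, lower edge 15 mm below. z is its axis, toward the top. Grasp it across the diameter at any yaw. It starts fully screwed down; turned counter-clockwise seen from above it rises and comes free after a little under one and a half turns.
- parts_jar: Clear round jar, fixed to the bench; origin at the centre of its underside, z up. Wooden foot 80 mm diameter, 10 mm high; glass body 60 mm diameter up to 64 mm, narrowing to a threaded neck 41 mm across (48 mm over the thread) from 77 mm up to the rim at 106 mm. Screwed down, the lid spans 80 to 110 mm above the bench.
- jar_rim (a point): Centre of the jar's mouth, at its rim 106 mm above the bench, on the thread's axis. Right-hand thread, rising 8 mm a turn, about 0.5 mm of play, turns easily, stays where it is left. While the thread holds, the lid cannot be pulled off; once free it must be lifted about 15 mm more to clear the neck.
- tray: Shallow square aluminium tray, fixed to the bench, 140 x 140 mm outside, 14 mm high, walls 4 mm thick, floor 4 mm thick; origin at the centre of its underside, x and y along its sides.
- tray_in (a point): Centre of the tray's inner floor, where the lid may rest (the floor is 132 x 132 mm inside the walls).
- tape_black: Loose roll of black tape lying flat, 66 mm diameter, 18 mm high; bystander. Origin under its centre.
- cup_studs: Loose small red cup, 64 mm diameter, 42 mm high; bystander. Origin under its centre.
There are look-alikes about, which are no part of the job. There is more than one size of the tray; the job needs the larger.

How it is judged:
On the way, in this order (a step that is already met when the one before it is completed fails the run):
1. the lid has risen at least 8 mm along the thread, still level on the jar's axis (z of lid_mid in the frame of jar_rim between -0.003 and 0.013 m and horizontal distance between lid_mid and jar_rim below 0.004 m and angle between lid_mid's own z axis and vertical below 0.2 rad), for 0.2 s.
2. the lid is off, its centre more than 30 mm above the rim (z of lid_mid in the frame of jar_rim above 0.03 m), for 0.1 s.
At the end, for the whole second after the job is handed in: The lid rests flat inside the tray, top side up (within 0.1 rad of level), its centre 11 to 19 mm above the tray's floor and within 42 mm of the tray's centre along each side, released and at rest (x of lid_mid in the frame of tray_in between -0.042 and 0.042 m and y of lid_mid in the frame of tray_in between -0.042 and 0.042 m and z of lid_mid in the frame of tray_in between 0.011 and 0.019 m and angle between lid_mid's own z axis and vertical below 0.1 rad and linear speed of jar_lid below 0.02 m/s); the robot touches nothing.
It fails at once if the lid is dropped (moves faster than 0.6 m/s out of the fingers) (contact force between the fingers and jar_lid below 0.05 N and linear speed of jar_lid above 0.6 m/s).
It fails at once if the tape roll or the red cup is moved by more than 30 mm (distance of any of tape_black, cup_studs from where it was at the start of the episode above 0.03 m).
It also fails if it takes over 72 s, if anything falls off the work surface, if the arm or the gripper's body presses on something with over 40 N, if the wrist force passes 120 N, or if a joint passes its speed limit or range.

### The arm

A 6-joint arm with a two-finger parallel gripper is mounted at the origin on a cart in front of the work surface, level with it; the furniture and walls round the work are solid. World frame = base frame: x ahead of the robot, y to its left, z up, the work surface at z = 0. Lengths are in m, angles in rad, forces in N, time in s.
With the tool pointing down it reaches from about 0.35 to 0.975 m from the base axis. Payload 4.9 kg.
Tool frame: the origin (TCP) lies at the very end of the fingers, on their centre line; the grasp point (between the pads) lies 19 mm behind it; z points along the fingers, y is the line along which they close (so a half turn about z gives the same grasp; the last joint's range is limited). The gripper opens to 85 mm and grips with 20 to 120 N. Pads are 22 mm wide; open, the fingers measure 114 mm over their backs; the gripper's body (76 mm by 85 mm) begins 54 mm behind the grasp point. The pads swing forward as they close: fully open they stand 13 mm farther back than shut.
Start: joints at [1.127, 0.053, 1.613, -0, 1.476, -0.119], TCP at [0.199, 0.592, 0.231] pointing down, gripper open.
Joint ranges: [-3.01, 3.01], [-1.01, 2.22], [0.06, 2.58], [-1.02, 4.17], [0.09, 2.62], [-3.14, 3.14]. Speed limits (rad/s): [2.57, 2.57, 3.14, 3.14, 3.14, 3.14].

### API

Orientations are given as a unit quaternion [w, x, y, z].
In Python, from plant import state, optics, ticket, nets gives the robot as it stands. The module is installed in compiled form; this text tells all that it offers.
- The arm moves only by the shell command python3 -m inch 'ROWS' [OPENING]. ROWS is JSON, a list of rows, each an object of numbers: "dx", "dy", "dz": the shift along the tool's x, y, z as a fraction of full scale; "rx", "ry", "rz": the turn, a rotation vector about the tool's x, y, z as a fraction of full scale. In form: [{"dx": .., "dy": .., "dz": .., "rx": .., "ry": .., "rz": ..}, ...]. A call has 1 to 5 rows; each row is the pose to reach, as a shift and turn from the pose commanded when the call began, along the tool's axes at that moment; what a row does not reach only later rows make up. Full scale, the value 1, is 0.8 m for a shift and 1.5 rad for a turn. A row lasts 1/10 s, in which the tool goes at most 50 mm and 8.59 degrees, less where a joint would pass 70% of its speed; a pose out of reach is approached as far as the arm can. A call with a number of a shift or a turn outside -1 to 1 is refused whole. A call with a gripper value outside its range is refused whole. OPENING is the opening, from -1 (shut) to 1 (fully open), set as the call begins (- or left out, the last holds). The fingers move at their own pace and stop on an object; the grip force is fixed at half the most. Time passes only in rows, so rows that repeat a pose let the fingers close. It gives the time, the measured TCP pose, the force, the opening and the grip force at its end, in the units of the state.
- state(): the state, without advancing time (a new reading comes with each control period).
- optics.grab_frame(name): name is "side" or "top" or "wrist"; returns the picture (384x512x3 uint8, red, green, blue); there is no depth.
- optics.camera_info(name): a dict with "fx", "fy", "cx", "cy" (pixels), "R" (3x3) and "t" (3): a world point X has camera coordinates R X + t. Camera axes: x right, y down, z forward; pixel columns grow to the right and rows downward; lengths in m; the calibration is good to about 2 mm. A picture is of the moment at which its call begins: read the wrist's pose just before it. camera_info takes no time and is no camera call; for the wrist camera it gives the pose at the moment of the call.
- ticket.job_done(): hands the job in; it is judged then, once.
Trained networks look in the newest picture that a camera, given by its name, has taken for a name from the list of things; names that differ only in an ending like _2 or _b are one class to them, and where a whole thing is asked for, a point or a joint stands for the part that bears it (a point fixed in the world has none). Each returns a list of dicts, best first, with "confidence" (0 to 1); they miss things now and then, are a little off and sometimes report something else, mostly with a low value. They report only what shows in the picture. A call takes as long as a camera call. They do not tell look-alikes from the thing itself.
- nets.boxes_of(camera, name): "bbox" ([centre column, centre row, width, height] in pixels, round what is visible of it).
- nets.outline_of(camera, name): "pixels" (384x512 bool, what is visible of it) and "bbox" ([centre column, centre row, width, height] in pixels, round what is visible of it).
The state is a dict: "time": time; "joint_pos": joint angles; "joint_vel": joint speeds; "joint_efforts": joint torques, N m; "tool_pos": TCP position; "tool_rot": TCP orientation; "contact_force": force on the tool from outside, world axes, zero at the start; "ft_torque": the same for the moment, N m; "gripper_width": opening from 0.0 (shut) to 1.0 (fully open); "grasp_force": force on a finger pad.
Only numpy, scipy, OpenCV 4.12 (cv2) and the standard library are available. Lean on these libraries where they do the work, as an engineer would, in place of code of your own. Each camera call takes 0.05 s, during which the arm holds its last target. There are 200 camera calls.

## Working session

There is one attempt and no reset: what is moved stays moved. The work goes in short steps, Python scripts to look and compute and a shell command to move; the robot and the scene stay as the last step left them, time stands still between calls to the robot, and variables do not carry over. Pictures are saved under pics/ and viewed, at most 10 in all, crops included, and the job is handed in when it is done.

```bash
mkdir -p pics; cat > h.py <<'E'
import numpy as np,cv2
from plant import state,optics,ticket,nets
def ray(ci,u,v):
    R=np.array(ci['R']);t=np.array(ci['t'])
    d=R.T@np.array([(u-ci['cx'])/ci['fx'],(v-ci['cy'])/ci['fy'],1]);return -R.T@t,d
def onz(ci,u,v,z):
    o,d=ray(ci,u,v);return o+d*(z-o[2])/d[2]
def proj(ci,X):
    c=np.array(ci['R'])@X+np.array(ci['t']);return ci['fx']*c[0]/c[2]+ci['cx'],ci['fy']*c[1]/c[2]+ci['cy']
E
python3 - <<'E'
from h import *
np.set_printoptions(precision=3,suppress=True)
ims=[]
for c in('top','side'):
    im=optics.grab_frame(c);ims.append(im);ci=optics.camera_info(c);cv2.imwrite(f'pics/{c}0.png',im[:,:,::-1])
    for n,z in(('lid_mid',.095),('parts_jar',.05),('tray',.007),('tape_black',.018),('cup_studs',.04)):
        for b in nets.boxes_of(c,n):
            print(c,n,round(b['confidence'],2),np.round(b['bbox']),onz(ci,b['bbox'][0],b['bbox'][1],z))
    print(c,ray(ci,256,192))
cv2.imwrite('pics/both.png',cv2.resize(np.vstack(ims),(512,600) if 0 else (512,600))[:,:,::-1])
print(state())
E
```

```text
top lid_mid 0.96 [250. 156.  26.  27.] [ 0.62  -0.232  0.095]
top parts_jar 0.79 [252. 168.  27.  27.] [ 0.601 -0.236  0.05 ]
top tray 0.8 [184. 169.  38.  42.] [ 0.603 -0.058  0.007]
top tape_black 0.55 [338. 184.  24.  22.] [ 0.57  -0.458  0.018]
top cup_studs 0.68 [204. 221.  20.  26.] [ 0.467 -0.122  0.04 ]
top (array([ 0.402, -0.262,  0.928]), array([ 0.155,  0.015, -0.988]))
side lid_mid 0.7 [236. 175.  24.  21.] [ 0.621 -0.23   0.095]
side parts_jar 0.75 [237. 201.  30.  38.] [ 0.578 -0.225  0.05 ]
side tray 0.91 [286. 250.  80.  59.] [ 0.433 -0.313  0.007]
side tray 0.76 [168. 221.  45.  32.] [ 0.586 -0.057  0.007]
side tape_black 0.82 [328. 205.  28.  21.] [ 0.562 -0.449  0.018]
side tape_black 0.69 [285. 250.  82.  58.] [ 0.422 -0.308  0.018]
side cup_studs 0.74 [237. 201.  34.  35.] [ 0.592 -0.227  0.04 ]
side cup_studs 0.66 [197. 245.  34.  30.] [ 0.447 -0.125  0.04 ]
side (array([-0.167, -0.15 ,  0.569]), array([ 0.823, -0.135, -0.552]))
{'time': 0.6, 'joint_pos': array([ 1.127,  0.053,  1.613, -0.   ,  1.476, -0.119]), 'joint_vel': array([-0.   , -0.001, -0.001,  0.001, -0.001,  0.002]), 'joint_efforts': array([  0.   , -39.341, -37.023,  -0.   ,   0.001,   0.   ]), 'tool_pos': array([0.199, 0.592, 0.231]), 'tool_rot': array([0.   , 0.162, 0.987, 0.   ]), 'contact_force': array([-1.194,  0.69 ,  0.182]), 'ft_torque': array([ 0.016,  0.024, -0.027]), 'grasp_force': 0.0, 'gripper_width': 1.000300753346243}
```

View pics/top0.png

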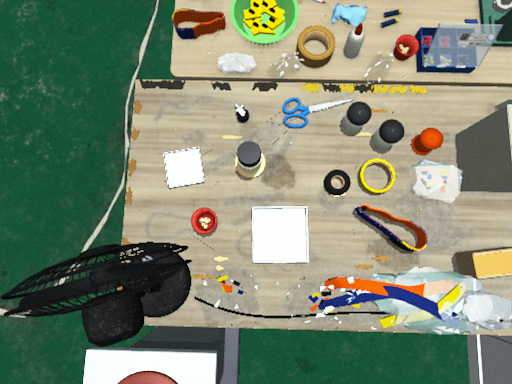

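View pics/side0.png

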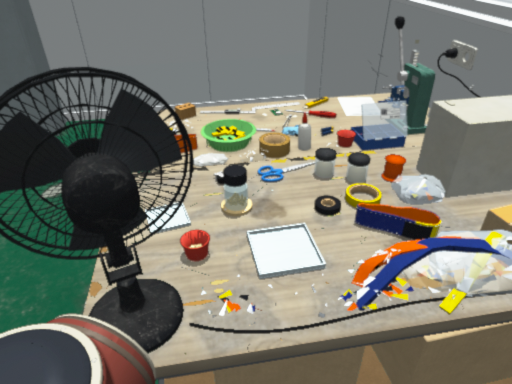

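The top view shows the jar on a wooden foot with its lid at (250,156). The look-alike jars at (358,113) and (391,131) have no foot. There are two trays, a larger one at (280,235) and a smaller one at (184,168). A fan stands near (140,290), in the way of the arm's swing. I'll confirm these in an enlarged crop and work out the fan's size.

```bash
python3 - <<'E'
from h import *
np.set_printoptions(precision=3,suppress=True)
T=optics.camera_info('top');S=optics.camera_info('side')
a=cv2.imread('pics/top0.png')[90:290,150:420];cv2.imwrite('pics/crop.png',cv2.resize(a,None,fx=2.9,fy=2.9,interpolation=cv2.INTER_CUBIC))
def tri(p,q):
    o,d=ray(S,*p);o2,d2=ray(T,*q);A=np.c_[d,-d2];s=np.linalg.lstsq(A,o2-o,rcond=None)[0]
    return o+d*s[0],o2+d2*s[1]
print('lid',tri((235.5,175),(250,156)))
for n,c in (('tray L',[(252,207),(307,207),(309,262),(252,262)]),('tray S',[(164,155),(199,149),(204,181),(170,187)])):
    P=np.array([onz(T,u,v,.014) for u,v in c]);print(n,P.mean(0),np.linalg.norm(P-np.roll(P,1,0),axis=1),P)
print('fan base L/R/near/far',[onz(S,*p,0.01) for p in((90,315),(183,315),(133,352),(130,282))])
print('fan hub',tri((100,195),(100,270)),'right edge',tri((192,160),(188,250)))
for p in((5,295),(188,250),(140,290),(110,325)):print(p,[onz(T,*p,z)[:2] for z in(.05,.2,.35,.5)])
print('fan top ray',[ (round(k,2),ray(S,85,68)[0]+k*ray(S,85,68)[1]) for k in(.3,.4,.5)])
E
```

```text
lid (array([ 0.619, -0.229,  0.097]), array([ 0.618, -0.233,  0.097]))
tray L [ 0.44  -0.311  0.014] [0.137 0.14  0.137 0.142] [[ 0.506 -0.239  0.014]
 [ 0.51  -0.379  0.014]
 [ 0.373 -0.384  0.014]
 [ 0.369 -0.243  0.014]]
tray S [ 0.604 -0.06   0.014] [0.087 0.093 0.087 0.089] [[ 0.637 -0.005  0.014]
 [ 0.656 -0.096  0.014]
 [ 0.571 -0.113  0.014]
 [ 0.553 -0.026  0.014]]
fan base L/R/near/far [array([0.326, 0.076, 0.01 ]), array([ 0.297, -0.09 ,  0.01 ]), array([ 0.236, -0.008,  0.01 ]), array([0.396, 0.013, 0.01 ])]
fan hub (array([0.357, 0.009, 0.243]), array([0.356, 0.031, 0.252])) right edge (array([ 0.396, -0.136,  0.268]), array([ 0.397, -0.132,  0.269]))
(5, 295) [array([0.279, 0.338]), array([0.3  , 0.235]), array([0.321, 0.133]), array([0.342, 0.031])]
(188, 250) [array([ 0.395, -0.089]), array([ 0.396, -0.118]), array([ 0.397, -0.148]), array([ 0.398, -0.177])]
(140, 290) [array([0.299, 0.019]), array([ 0.316, -0.029]), array([ 0.334, -0.077]), array([ 0.352, -0.125])]
(110, 325) [array([0.218, 0.083]), array([0.249, 0.024]), array([ 0.281, -0.035]), array([ 0.312, -0.094])]
fan top ray [(0.3, array([ 0.156, -0.068,  0.486])), (0.4, array([ 0.264, -0.041,  0.459])), (0.5, array([ 0.371, -0.013,  0.431]))]
```

View pics/crop.png

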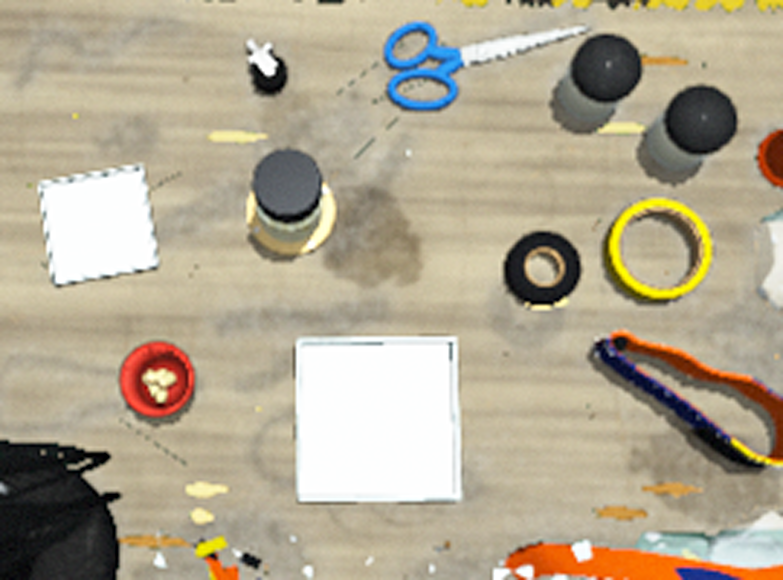

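Confirmed: the jar on the round wooden foot (crop 288,185) is the only one with a foot. The lower tray (crop 378,420) measures 140 mm, so it is the larger one, and the other is 90 mm. The lid is at about (0.619,-0.231) and the tray centre at (0.440,-0.311). The fan reaches about z = 0.43, so I'll raise the tool first.

```bash
cat >> h.py <<'E'
from scipy.spatial.transform import Rotation as Rn
def go(p,yaw=None):
    s=state();R=Rn.from_quat(np.roll(s['tool_rot'],-1));d=R.inv().apply(np.array(p)-s['tool_pos'])
    print('t',round(s['time'],2),'tcp',s['tool_pos'].round(4),'q',s['joint_pos'].round(3),'rotvec tilt z',R.as_matrix()[:,2].round(3),'F',s['contact_force'].round(1))
    print('frac dx dy dz',(d/.8).round(4),'mm',(d*1000).round(1))
E
python3 -m inch '[{"dz":-0.3},{"dz":-0.3},{"dz":-0.3},{"dz":-0.3},{"dz":-0.3}]' 1
python3 -c "
from h import *
go([.6,.2,.47])"
```

```text
t 0.6 tcp [0.1995 0.5923 0.2314] q [ 1.127  0.053  1.613 -0.     1.476 -0.119] rotvec tilt z [ 0.  0. -1.] F [-1.2  0.7  0.2]
frac dx dy dz [-0.631  -0.3049 -0.2983] mm [-504.8 -243.9 -238.7]validation failed for argument at $[0]...
```

```bash

python3 -m inch '[{"dx":0,"dy":0,"dz":-0.3,"rx":0,"ry":0,"rz":0},{"dx":0,"dy":0,"dz":-0.3,"rx":0,"ry":0,"rz":0},{"dx":0,"dy":0,"dz":-0.3,"rx":0,"ry":0,"rz":0},{"dx":0,"dy":0,"dz":-0.3,"rx":0,"ry":0,"rz":0},{"dx":0,"dy":0,"dz":-0.3,"rx":0,"ry":0,"rz":0}]' 1
python3 -c "
from h import *
go([.6,.2,.47])"
```

```text
time: 1.1
tool_pos: [0.1994, 0.5922, 0.4753]
tool_rot: [0.001, 0.162, 0.987, 0.002]
contact_force: [0.7, 0.8, 0.7]
gripper_width: 0.998
grasp_force: 0.0
t 1.1 tcp [0.1994 0.5922 0.4753] q [ 1.127  0.021  1.247 -0.     1.87  -0.119] rotvec tilt z [ 0.002  0.003 -1.   ] F [0.7 0.8 0.7]
frac dx dy dz [-0.631  -0.3049  0.0058] mm [-504.8 -243.9    4.7]
```

```bash

python3 -m inch '[{"dx":-0.28,"dy":-0.136,"dz":0,"rx":0,"ry":0,"rz":0},{"dx":-0.28,"dy":-0.136,"dz":0,"rx":0,"ry":0,"rz":0},{"dx":-0.28,"dy":-0.136,"dz":0,"rx":0,"ry":0,"rz":0},{"dx":-0.28,"dy":-0.136,"dz":0,"rx":0,"ry":0,"rz":0},{"dx":-0.28,"dy":-0.136,"dz":0,"rx":0,"ry":0,"rz":0}]' | head -2
python3 -m inch '[{"dx":-0.28,"dy":-0.136,"dz":0,"rx":0,"ry":0,"rz":0},{"dx":-0.28,"dy":-0.136,"dz":0,"rx":0,"ry":0,"rz":0},{"dx":-0.28,"dy":-0.136,"dz":0,"rx":0,"ry":0,"rz":0},{"dx":-0.28,"dy":-0.136,"dz":0,"rx":0,"ry":0,"rz":0},{"dx":-0.28,"dy":-0.136,"dz":0,"rx":0,"ry":0,"rz":0}]' |head -2
python3 -c "
from h import *
go([.62,-.231,.47])"
```

```text
time: 1.6
tool_pos: [0.3781, 0.4161, 0.4715]
time: 2.1
tool_pos: [0.5558, 0.2414, 0.4715]
t 2.1 tcp [0.5558 0.2414 0.4715] q [ 0.287 -0.024  1.298  0.     1.867 -0.959] rotvec tilt z [ 0.001  0.    -1.   ] F [ 2.2  0.3 -0.3]
frac dx dy dz [-0.2647 -0.5339  0.0018] mm [-211.7 -427.1    1.4]
```

```bash

python3 -m inch '[{"dx":-0.13,"dy":-0.265,"dz":0,"rx":0,"ry":0,"rz":0.5},{"dx":-0.13,"dy":-0.265,"dz":0,"rx":0,"ry":0,"rz":0.5},{"dx":-0.13,"dy":-0.265,"dz":0,"rx":0,"ry":0,"rz":0.5},{"dx":-0.13,"dy":-0.265,"dz":0,"rx":0,"ry":0,"rz":0.5},{"dx":-0.13,"dy":-0.265,"dz":0,"rx":0,"ry":0,"rz":0.5}]' | head -2
python3 -c "
from h import *
go([.62,-.231,.47])"
```

```text
time: 2.6
tool_pos: [0.5855, 0.0061, 0.4713]
t 2.6 tcp [0.5855 0.0061 0.4713] q [-1.160e-01 -7.100e-02  1.344e+00 -1.000e-03  1.868e+00 -6.040e-01] rotvec tilt z [ 0.    -0.001 -1.   ] F [ 0.7  0.4 -1. ]
frac dx dy dz [-0.2821 -0.1008  0.0018] mm [-225.6  -80.6    1.5]
```

```bash

python3 -m inch '[{"dx":-0.282,"dy":-0.1,"dz":0,"rx":0,"ry":0,"rz":0.5},{"dx":-0.282,"dy":-0.1,"dz":0,"rx":0,"ry":0,"rz":0.5},{"dx":-0.282,"dy":-0.1,"dz":0,"rx":0,"ry":0,"rz":0.5},{"dx":-0.282,"dy":-0.1,"dz":0,"rx":0,"ry":0,"rz":0.5},{"dx":-0.282,"dy":-0.1,"dz":0,"rx":0,"ry":0,"rz":0.5}]' | head -2
python3 -m inch '[{"dx":0,"dy":0,"dz":0.27,"rx":0,"ry":0,"rz":0.5},{"dx":0,"dy":0,"dz":0.27,"rx":0,"ry":0,"rz":0.5},{"dx":0,"dy":0,"dz":0.27,"rx":0,"ry":0,"rz":0.5},{"dx":0,"dy":0,"dz":0.27,"rx":0,"ry":0,"rz":0.5},{"dx":0,"dy":0,"dz":0.27,"rx":0,"ry":0,"rz":0.5}]'
python3 - <<'E'
from h import *
np.set_printoptions(precision=4,suppress=True)
S=optics.grab_frame('side')
w=optics.grab_frame('wrist');ci=optics.camera_info('wrist')
cv2.imwrite('pics/w1.png',np.hstack([w,S])[:,:,::-1][:, :, :]) if 0 else cv2.imwrite('pics/w1.png',cv2.resize(np.hstack([w,S]),(800,300))[:,:,::-1])
for n,z in(('lid_mid',.11),('parts_jar',.05)):
    for b in nets.outline_of('wrist',n):
        print(n,b['confidence'],b['bbox'],onz(ci,*b['bbox'][:2],z))
go([.62,-.231,.25])
E
```

```text
time: 3.1
tool_pos: [0.6224, -0.2303, 0.4709]
time: 3.6
tool_pos: [0.6195, -0.2261, 0.2471]
tool_rot: [-0.004, 0.961, 0.277, -0.004]
contact_force: [-0.3, -0.1, -0.7]
gripper_width: 1.0
grasp_force: 0.0
lid_mid 0.58 [259.6, 173.5, 57.3, 54.8] [ 0.6266 -0.2268  0.11  ]
parts_jar 0.63 [257.9, 144.7, 60.0, 40.2] [ 0.6426 -0.2146  0.05  ]
t 3.8 tcp [ 0.6229 -0.2277  0.2563] q [-0.463  0.127  1.492 -0.     1.521  0.538] rotvec tilt z [ 0.001 -0.001 -1.   ] F [-0.5 -0.4 -0. ]
frac dx dy dz [-0.0053  0.0016  0.0079] mm [-4.2  1.3  6.3]
```

View pics/w1.png

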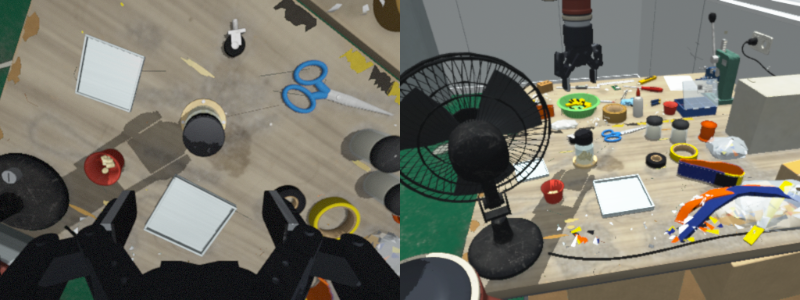

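The wrist view shows the lid at about (256,170) in full-size pixels, on its wooden foot. The arm is clear of the fan in the side view. I'll turn a bit more and lower slightly, then let it settle and measure again.

```bash

python3 -m inch '[{"dx":-0.0,"dy":0,"dz":0.06,"rx":0,"ry":0,"rz":0.45},{"dx":0,"dy":0,"dz":0.06,"rx":0,"ry":0,"rz":0.45},{"dx":0,"dy":0,"dz":0.06,"rx":0,"ry":0,"rz":0.45},{"dx":0,"dy":0,"dz":0.06,"rx":0,"ry":0,"rz":0.45},{"dx":0,"dy":0,"dz":0.06,"rx":0,"ry":0,"rz":0.45}]' >/dev/null
python3 -m inch '[{"dx":0,"dy":0,"dz":0,"rx":0,"ry":0,"rz":0},{"dx":0,"dy":0,"dz":0,"rx":0,"ry":0,"rz":0},{"dx":0,"dy":0,"dz":0,"rx":0,"ry":0,"rz":0}]' |head -2
python3 - <<'E'
from h import *
np.set_printoptions(precision=4,suppress=True)
w=optics.grab_frame('wrist');ci=optics.camera_info('wrist')
go([.62,-.231,.25])
for b in nets.outline_of('wrist','lid_mid'):
    m=b['pixels'].astype(np.uint8);c=max(cv2.findContours(m,0,1)[0],key=len)
    print(b['confidence'],b['bbox'],cv2.fitEllipse(c))
    # model fit: silhouette hull of cylinder 56 x 30 -> IoU vs mask
    from scipy.optimize import minimize
    a=np.linspace(0,2*np.pi,60)
    def cost(p):
        pts=[proj(ci,np.array([p[0]+.028*np.cos(t),p[1]+.028*np.sin(t),z])) for z in(.08,.11) for t in a]
        h=cv2.convexHull(np.float32(pts));k=cv2.fillConvexPoly(np.zeros((384*4,512*4),np.uint8),np.int32(h*4),1)
        M=cv2.resize(m,(2048,1536),interpolation=0);return -(k&M).sum()/(k|M).sum()
    r=minimize(cost,[.62,-.231],method='Nelder-Mead',options=dict(initial_simplex=[[.61,-.23],[.63,-.23],[.62,-.24]]));print(r.x,r.fun)
cv2.imwrite('pics/w2.png',w[:,:,::-1])
E
```

```text
time: 4.6
tool_pos: [0.6231, -0.2278, 0.2088]
t 4.65 tcp [ 0.6229 -0.2276  0.2083] q [-0.462  0.154  1.542 -0.     1.443  1.215] rotvec tilt z [ 0.001 -0.001 -1.   ] F [ 0.4  0.  -0.5]
frac dx dy dz [-0.0031  0.0046 -0.0521] mm [ -2.5   3.7 -41.7]
0.82 [253.7, 187.3, 64.7, 62.0] ((254.32192993164062, 185.60659790039062), (60.29152297973633, 64.19036102294922), 176.05850219726562)
[ 0.5525 -0.2725] 0.0<stdin>:14: RuntimeWarning: overflow encountered in scalar negative
```

View pics/w2.png

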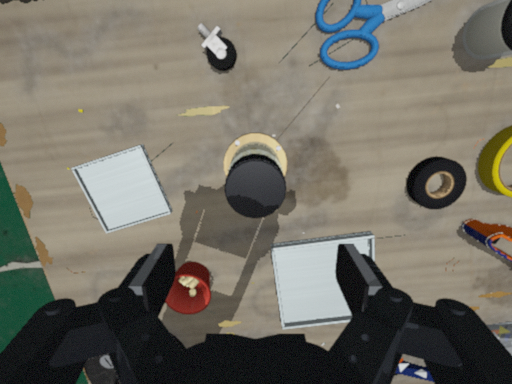

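The lid sits at about (255,186), roughly 62 px wide. The fit's cost overflowed, so I'll fix that.

```bash
cat > fit.py <<'E'
from h import *
from scipy.optimize import minimize
np.set_printoptions(precision=4,suppress=True)
def fit(cam,ci,z0,x0):
    for b in nets.outline_of(cam,'lid_mid')[:2]:
        M=cv2.resize(b['pixels'].astype(np.uint8),(2048,1536),interpolation=0);a=np.linspace(0,2*np.pi,60)
        def cost(p):
            pts=[proj(ci,np.array([p[0]+.028*np.cos(t),p[1]+.028*np.sin(t),z])) for z in(z0-.015,z0+.015) for t in a]
            k=cv2.fillConvexPoly(np.zeros((1536,2048),np.uint8),np.int32(cv2.convexHull(np.float32(pts))*4+1.5),1)
            return -float((k&M).sum())/float((k|M).sum())
        x=np.array(x0);r=minimize(cost,x,method='Nelder-Mead',options=dict(initial_simplex=[x,x+[.012,0],x+[0,.012]]));print(cam,b['confidence'],r.x,r.fun)
E
python3 - <<'E'
from fit import *
for c in('wrist','top','side'):
    optics.grab_frame(c);fit(c,optics.camera_info(c),.095,[.62,-.231])
go([.622,-.230,.15])
E
```

```text
wrist 0.96 [ 0.6252 -0.2269] -0.955100532804418
top 0.6 [ 0.5912 -0.2395] -0.5082739600091933
top 0.54 [ 0.6177 -0.2362] -0.5232644017725259
side 0.76 [ 0.619  -0.2273] -0.9126137841352405
t 5.0 tcp [ 0.6224 -0.2275  0.2072] q [-0.463  0.155  1.543 -0.     1.443  1.216] rotvec tilt z [-0.  0. -1.] F [ 0.2 -1.   0.8]
frac dx dy dz [-0.0002  0.0032  0.0715] mm [-0.2  2.6 57.2]
```

```bash

python3 -m inch '[{"dx":0,"dy":0,"dz":0.04,"rx":0,"ry":0,"rz":0},{"dx":0,"dy":0,"dz":0.08,"rx":0,"ry":0,"rz":0},{"dx":0,"dy":0,"dz":0.12,"rx":0,"ry":0,"rz":0},{"dx":0,"dy":0,"dz":0.156,"rx":0,"ry":0,"rz":0},{"dx":0,"dy":0,"dz":0.156,"rx":0,"ry":0,"rz":0}]'
python3 -m inch '[{"dx":0,"dy":0,"dz":0,"rx":0,"ry":0,"rz":0},{"dx":0,"dy":0,"dz":0,"rx":0,"ry":0,"rz":0},{"dx":0,"dy":0,"dz":0,"rx":0,"ry":0,"rz":0}]' |head -4
python3 - <<'E'
from fit import *
w=optics.grab_frame('wrist');fit('wrist',optics.camera_info('wrist'),.095,[.622,-.2275])
S=optics.grab_frame('side')[100:260,160:360]
cv2.imwrite('pics/w3.png',np.hstack([cv2.resize(w,(400,300)),cv2.resize(S,(375,300),interpolation=2)])[:,:,::-1])
go([.622,-.2275,.082])
E
```

```text
time: 5.5
tool_pos: [0.6189, -0.2257, 0.0767]
tool_rot: [-0.002, 0.999, -0.054, -0.005]
contact_force: [-0.3, 0.1, -0.1]
gripper_width: 1.001
grasp_force: 0.0
time: 5.8
tool_pos: [0.624, -0.2282, 0.0853]
tool_rot: [0.001, 0.999, -0.054, 0.002]
contact_force: [0.5, 0.6, -0.6]
wrist 0.75 [ 0.6254 -0.2275] -0.9715953262907577
t 5.95 tcp [ 0.6233 -0.2278  0.0841] q [-0.463  0.265  1.632  0.     1.242  1.216] rotvec tilt z [ 0.002 -0.001 -1.   ] F [-0.1  1.5 -0.3]
frac dx dy dz [-0.0016 -0.0002  0.0026] mm [-1.3 -0.2  2.1]
```

View pics/w3.png

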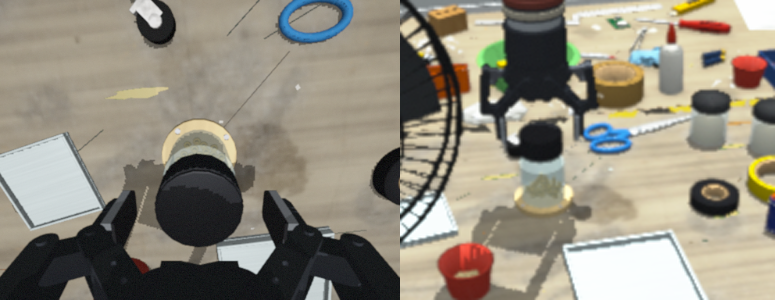

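The lid is between the open fingers in both views. I'll go 7 mm lower and close.

```bash

python3 -m inch '[{"dx":0,"dy":0,"dz":0.004,"rx":0,"ry":0,"rz":0},{"dx":0,"dy":0,"dz":0.0085,"rx":0,"ry":0,"rz":0},{"dx":0,"dy":0,"dz":0.0085,"rx":0,"ry":0,"rz":0}]'|head -2
python3 -m inch '[{"dx":0,"dy":0,"dz":0,"rx":0,"ry":0,"rz":0},{"dx":0,"dy":0,"dz":0,"rx":0,"ry":0,"rz":0},{"dx":0,"dy":0,"dz":0,"rx":0,"ry":0,"rz":0},{"dx":0,"dy":0,"dz":0,"rx":0,"ry":0,"rz":0},{"dx":0,"dy":0,"dz":0,"rx":0,"ry":0,"rz":0}]' -1
python3 -m inch '[{"dx":0,"dy":0,"dz":0,"rx":0,"ry":0,"rz":0},{"dx":0,"dy":0,"dz":0,"rx":0,"ry":0,"rz":0},{"dx":0,"dy":0,"dz":0,"rx":0,"ry":0,"rz":0}]'
python3 - <<'E'
from fit import *
S=optics.grab_frame('side')[100:260,160:360]
cv2.imwrite('pics/s4.png',cv2.resize(S,(750,600),interpolation=2)[:,:,::-1])
go([.622,-.2275,.082]);print(state()['ft_torque'])
E
```

```text
time: 6.25
tool_pos: [0.6219, -0.2272, 0.0746]
time: 6.75
tool_pos: [0.6227, -0.2276, 0.0761]
tool_rot: [0.0, 0.999, -0.054, 0.0]
contact_force: [-0.7, -0.2, 1.5]
gripper_width: 0.646
grasp_force: 63.5
time: 7.05
tool_pos: [0.6227, -0.2277, 0.0761]
tool_rot: [0.0, 0.999, -0.054, 0.0]
contact_force: [-0.1, -0.6, 2.6]
gripper_width: 0.648
grasp_force: 63.5
t 7.1 tcp [ 0.6227 -0.2276  0.0761] q [-0.463  0.274  1.636 -0.     1.231  1.216] rotvec tilt z [ 0.001 -0.    -1.   ] F [-0.5 -0.4  2.9]
frac dx dy dz [-0.0009 -0.0001 -0.0073] mm [-0.7 -0.1 -5.9]
[-0.0358  0.0289 -0.0412]
```

View pics/s4.png

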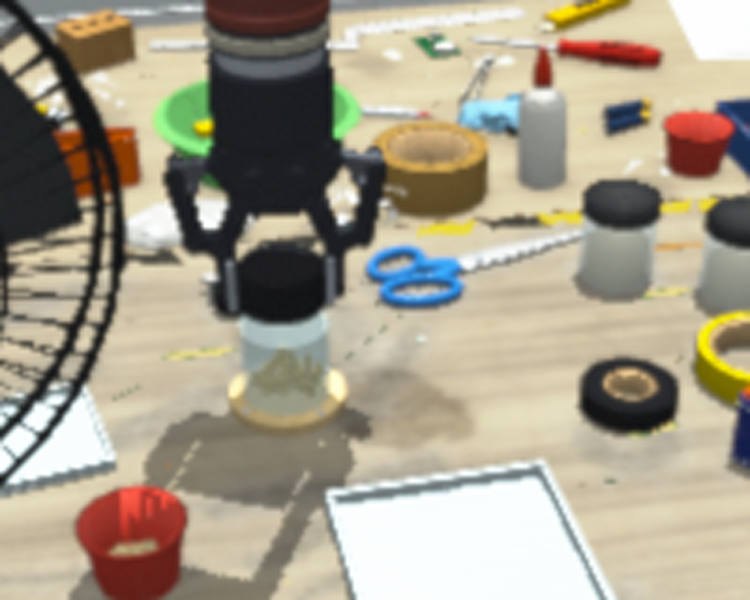

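Gripped: 55 mm opening, 63 N, and the force on the wrist is low. I'll try the first turn counter-clockwise, rising with the thread.

```bash

python3 -m inch '[{"dx":0,"dy":0,"dz":-0.00024,"rx":0,"ry":0,"rz":-0.1},{"dx":0,"dy":0,"dz":-0.0005,"rx":0,"ry":0,"rz":-0.2},{"dx":0,"dy":0,"dz":-0.0007,"rx":0,"ry":0,"rz":-0.3},{"dx":0,"dy":0,"dz":-0.001,"rx":0,"ry":0,"rz":-0.4},{"dx":0,"dy":0,"dz":-0.0012,"rx":0,"ry":0,"rz":-0.5}]'
python3 -c "
from h import *
go([.622,-.2275,.082]);print(state()['ft_torque'])"
```

```text
time: 7.6
tool_pos: [0.6222, -0.2281, 0.0764]
tool_rot: [0.001, 0.948, 0.318, -0.0]
contact_force: [0.2, -3.6, 0.7]
gripper_width: 0.649
grasp_force: 63.5
t 7.6 tcp [ 0.6222 -0.2281  0.0764] q [-4.630e-01  2.730e-01  1.636e+00 -1.000e-03  1.232e+00  4.600e-01] rotvec tilt z [-0.    -0.001 -1.   ] F [ 0.2 -3.6  0.7]
frac dx dy dz [ 0.0003 -0.0008 -0.007 ] mm [ 0.2 -0.6 -5.6]
[-0.50681945  0.02483442 -0.0871495 ]
```

```bash

python3 -m inch '[{"dx":0,"dy":0,"dz":-0.00024,"rx":0,"ry":0,"rz":-0.1},{"dx":0,"dy":0,"dz":-0.0005,"rx":0,"ry":0,"rz":-0.2},{"dx":0,"dy":0,"dz":-0.0007,"rx":0,"ry":0,"rz":-0.3},{"dx":0,"dy":0,"dz":-0.001,"rx":0,"ry":0,"rz":-0.4},{"dx":0,"dy":0,"dz":-0.0012,"rx":0,"ry":0,"rz":-0.5}]'|sed -n 2,4p
python3 -m inch '[{"dx":0,"dy":0,"dz":-0.00024,"rx":0,"ry":0,"rz":-0.1},{"dx":0,"dy":0,"dz":-0.0005,"rx":0,"ry":0,"rz":-0.2},{"dx":0,"dy":0,"dz":-0.0007,"rx":0,"ry":0,"rz":-0.3},{"dx":0,"dy":0,"dz":-0.001,"rx":0,"ry":0,"rz":-0.4},{"dx":0,"dy":0,"dz":-0.0012,"rx":0,"ry":0,"rz":-0.5}]'|sed -n 2,4p
python3 -m inch '[{"dx":0,"dy":0,"dz":-0.00024,"rx":0,"ry":0,"rz":-0.1},{"dx":0,"dy":0,"dz":-0.0005,"rx":0,"ry":0,"rz":-0.2},{"dx":0,"dy":0,"dz":-0.0007,"rx":0,"ry":0,"rz":-0.3},{"dx":0,"dy":0,"dz":-0.001,"rx":0,"ry":0,"rz":-0.4},{"dx":0,"dy":0,"dz":-0.0012,"rx":0,"ry":0,"rz":-0.5}]'|sed -n 2,4p
python3 -m inch '[{"dx":0,"dy":0,"dz":-0.00024,"rx":0,"ry":0,"rz":-0.1},{"dx":0,"dy":0,"dz":-0.0005,"rx":0,"ry":0,"rz":-0.2},{"dx":0,"dy":0,"dz":-0.0007,"rx":0,"ry":0,"rz":-0.3},{"dx":0,"dy":0,"dz":-0.001,"rx":0,"ry":0,"rz":-0.4},{"dx":0,"dy":0,"dz":-0.0012,"rx":0,"ry":0,"rz":-0.5}]'|sed -n 2,4p
python3 -c "
from h import *
go([.622,-.2275,.082]);print(state()['ft_torque'])"
```

```text
tool_pos: [0.623, -0.2288, 0.0777]
tool_rot: [0.002, 0.766, 0.643, -0.0]
contact_force: [2.3, -2.5, -0.9]
tool_pos: [0.6236, -0.2289, 0.0789]
tool_rot: [0.002, 0.477, 0.879, -0.0]
contact_force: [3.4, -3.9, -0.4]
tool_pos: [0.6242, -0.2285, 0.08]
tool_rot: [0.003, 0.122, 0.993, -0.001]
contact_force: [6.0, -2.5, -0.6]
tool_pos: [0.6243, -0.2276, 0.0809]
tool_rot: [0.002, -0.25, 0.968, -0.001]
contact_force: [5.9, -0.8, -0.5]
t 9.6 tcp [ 0.6243 -0.2276  0.0809] q [-4.620e-01  2.690e-01  1.633e+00  2.000e-03  1.235e+00 -2.540e+00] rotvec tilt z [ 0.005 -0.001 -1.   ] F [ 5.9 -0.8 -0.5]
frac dx dy dz [ 0.0024  0.0015 -0.0014] mm [ 1.9  1.2 -1.1]
[ 0.03814097 -0.94001051 -0.03227185]
```

```bash

python3 -m inch '[{"dx":0,"dy":0,"dz":0,"rx":0,"ry":0,"rz":0},{"dx":0,"dy":0,"dz":0,"rx":0,"ry":0,"rz":0},{"dx":0,"dy":0,"dz":0,"rx":0,"ry":0,"rz":0},{"dx":0,"dy":0,"dz":0,"rx":0,"ry":0,"rz":0}]' 1
python3 -m inch '[{"dx":0,"dy":0,"dz":0,"rx":0,"ry":0,"rz":0.1},{"dx":0,"dy":0,"dz":0,"rx":0,"ry":0,"rz":0.2},{"dx":0,"dy":0,"dz":0,"rx":0,"ry":0,"rz":0.3},{"dx":0,"dy":0,"dz":0,"rx":0,"ry":0,"rz":0.4},{"dx":0,"dy":0,"dz":0,"rx":0,"ry":0,"rz":0.5}]'|sed -n 2,4p
python3 -m inch '[{"dx":0,"dy":0,"dz":0,"rx":0,"ry":0,"rz":0.1},{"dx":0,"dy":0,"dz":0,"rx":0,"ry":0,"rz":0.2},{"dx":0,"dy":0,"dz":0,"rx":0,"ry":0,"rz":0.3},{"dx":0,"dy":0,"dz":0,"rx":0,"ry":0,"rz":0.4},{"dx":0,"dy":0,"dz":0,"rx":0,"ry":0,"rz":0.5}]'|sed -n 4p
python3 -m inch '[{"dx":0,"dy":0,"dz":0,"rx":0,"ry":0,"rz":0.1},{"dx":0,"dy":0,"dz":0,"rx":0,"ry":0,"rz":0.2},{"dx":0,"dy":0,"dz":0,"rx":0,"ry":0,"rz":0.3},{"dx":0,"dy":0,"dz":0,"rx":0,"ry":0,"rz":0.4},{"dx":0,"dy":0,"dz":0,"rx":0,"ry":0,"rz":0.5}]'|sed -n 4p
python3 -m inch '[{"dx":0,"dy":0,"dz":0,"rx":0,"ry":0,"rz":0.1},{"dx":0,"dy":0,"dz":0,"rx":0,"ry":0,"rz":0.2},{"dx":0,"dy":0,"dz":0,"rx":0,"ry":0,"rz":0.3},{"dx":0,"dy":0,"dz":0,"rx":0,"ry":0,"rz":0.4},{"dx":0,"dy":0,"dz":0,"rx":0,"ry":0,"rz":0.5}]'|sed -n 4p
python3 -c "
from h import *
go([.623,-.2275,.081]);print(state()['ft_torque'])"
```

```text
time: 10.0
tool_pos: [0.6221, -0.2274, 0.0801]
tool_rot: [-0.0, -0.247, 0.969, 0.0]
contact_force: [0.1, -0.2, 0.8]
gripper_width: 1.0
grasp_force: 0.0
tool_pos: [0.6223, -0.2275, 0.0804]
tool_rot: [-0.0, 0.128, 0.992, 0.0]
contact_force: [0.3, -0.1, 0.1]
contact_force: [-0.9, -0.2, 0.1]
contact_force: [0.4, 0.1, 0.1]
contact_force: [-0.7, -0.6, 0.2]
t 12.0 tcp [ 0.6223 -0.2274  0.0803] q [-0.463  0.268  1.634 -0.     1.239  0.473] rotvec tilt z [-0.  0. -1.] F [-0.7 -0.6  0.2]
frac dx dy dz [ 0.0007  0.0006 -0.0008] mm [ 0.5  0.5 -0.7]
[0.00941936 0.0135058  0.0269864 ]
```

```bash

python3 -m inch '[{"dx":0,"dy":0,"dz":0,"rx":0,"ry":0,"rz":0.1},{"dx":0,"dy":0,"dz":0,"rx":0,"ry":0,"rz":0.2},{"dx":0,"dy":0,"dz":0,"rx":0,"ry":0,"rz":0.3},{"dx":0,"dy":0,"dz":0,"rx":0,"ry":0,"rz":0.4},{"dx":0,"dy":0,"dz":0,"rx":0,"ry":0,"rz":0.5}]'|sed -n 4p
python3 -m inch '[{"dx":0,"dy":0,"dz":0,"rx":0,"ry":0,"rz":0.1},{"dx":0,"dy":0,"dz":0,"rx":0,"ry":0,"rz":0.2},{"dx":0,"dy":0,"dz":0,"rx":0,"ry":0,"rz":0.3},{"dx":0,"dy":0,"dz":0,"rx":0,"ry":0,"rz":0.4},{"dx":0,"dy":0,"dz":0,"rx":0,"ry":0,"rz":0.5}]'|sed -n 4p
python3 -m inch '[{"dx":0,"dy":0,"dz":0,"rx":0,"ry":0,"rz":0.1},{"dx":0,"dy":0,"dz":0,"rx":0,"ry":0,"rz":0.2},{"dx":0,"dy":0,"dz":0,"rx":0,"ry":0,"rz":0.3},{"dx":0,"dy":0,"dz":0,"rx":0,"ry":0,"rz":0.4},{"dx":0,"dy":0,"dz":0,"rx":0,"ry":0,"rz":0.5}]'|sed -n 4p
python3 -m inch '[{"dx":0,"dy":0,"dz":0,"rx":0,"ry":0,"rz":0.05},{"dx":0,"dy":0,"dz":0,"rx":0,"ry":0,"rz":0.1},{"dx":0,"dy":0,"dz":0,"rx":0,"ry":0,"rz":0.1}]'|sed -n 4p
python3 -c "
from h import *
go([.6235,-.2278,.0805]);print(state()['ft_torque'])"
```

```text
contact_force: [-0.3, -0.6, 1.1]
contact_force: [0.1, -0.4, 0.2]
contact_force: [-0.1, -0.3, 0.2]
contact_force: [0.6, 0.8, -0.2]
t 13.8 tcp [ 0.6223 -0.2274  0.0804] q [-0.463  0.268  1.634 -0.     1.239  2.867] rotvec tilt z [-0.  0. -1.] F [ 0.6  0.8 -0.2]
frac dx dy dz [ 0.0002 -0.0015 -0.0002] mm [ 0.1 -1.2 -0.1]
[ 0.01283826  0.01326307 -0.03836864]
```

```bash

python3 -m inch '[{"dx":0,"dy":-0.0015,"dz":0,"rx":0,"ry":0,"rz":0},{"dx":0,"dy":-0.0015,"dz":0,"rx":0,"ry":0,"rz":0},{"dx":0,"dy":-0.0015,"dz":0,"rx":0,"ry":0,"rz":0},{"dx":0,"dy":-0.0015,"dz":0,"rx":0,"ry":0,"rz":0},{"dx":0,"dy":-0.0015,"dz":0,"rx":0,"ry":0,"rz":0}]' -1
python3 -m inch '[{"dx":0,"dy":0,"dz":0,"rx":0,"ry":0,"rz":0},{"dx":0,"dy":0,"dz":0,"rx":0,"ry":0,"rz":0}]'
python3 -m inch '[{"dx":0,"dy":0,"dz":-0.00024,"rx":0,"ry":0,"rz":-0.1},{"dx":0,"dy":0,"dz":-0.0005,"rx":0,"ry":0,"rz":-0.2},{"dx":0,"dy":0,"dz":-0.0007,"rx":0,"ry":0,"rz":-0.3},{"dx":0,"dy":0,"dz":-0.001,"rx":0,"ry":0,"rz":-0.4},{"dx":0,"dy":0,"dz":-0.0012,"rx":0,"ry":0,"rz":-0.5}]'|sed -n 2,4p
python3 -m inch '[{"dx":0,"dy":0,"dz":-0.00024,"rx":0,"ry":0,"rz":-0.1},{"dx":0,"dy":0,"dz":-0.0005,"rx":0,"ry":0,"rz":-0.2},{"dx":0,"dy":0,"dz":-0.0007,"rx":0,"ry":0,"rz":-0.3},{"dx":0,"dy":0,"dz":-0.001,"rx":0,"ry":0,"rz":-0.4},{"dx":0,"dy":0,"dz":-0.0012,"rx":0,"ry":0,"rz":-0.5}]'|sed -n 2,4p
python3 -c "
from h import *
go([.623,-.2275,.08]);print(state()['ft_torque'])"
```

```text
time: 14.3
tool_pos: [0.6241, -0.2279, 0.081]
tool_rot: [0.0, -0.638, 0.77, -0.001]
contact_force: [0.3, 0.7, 2.7]
gripper_width: 0.646
grasp_force: 63.0
time: 14.5
tool_pos: [0.624, -0.2279, 0.081]
tool_rot: [0.0, -0.638, 0.77, -0.0]
contact_force: [1.2, -0.5, 2.6]
gripper_width: 0.646
grasp_force: 63.0
tool_pos: [0.6235, -0.2279, 0.0819]
tool_rot: [0.0, 0.877, -0.48, -0.0]
contact_force: [0.3, -0.5, 3.9]
tool_pos: [0.6236, -0.2281, 0.0828]
tool_rot: [0.0, 0.992, -0.126, -0.0]
contact_force: [-0.3, -0.6, 3.2]
t 15.5 tcp [ 0.6236 -0.2281  0.0828] q [-4.620e-01  2.680e-01  1.630e+00 -1.000e-03  1.243e+00  1.361e+00] rotvec tilt z [-0.    -0.001 -1.   ] F [-0.3 -0.6  3.2]
frac dx dy dz [-0.0009 -0.0006  0.0035] mm [-0.7 -0.5  2.8]
[-0.06015245 -0.00717634 -0.08762339]
```

```bash

python3 -m inch '[{"dx":0,"dy":0,"dz":-0.00024,"rx":0,"ry":0,"rz":-0.1},{"dx":0,"dy":0,"dz":-0.0005,"rx":0,"ry":0,"rz":-0.2},{"dx":0,"dy":0,"dz":-0.0007,"rx":0,"ry":0,"rz":-0.3},{"dx":0,"dy":0,"dz":-0.001,"rx":0,"ry":0,"rz":-0.4},{"dx":0,"dy":0,"dz":-0.0012,"rx":0,"ry":0,"rz":-0.5}]'|sed -n 2,4p
python3 -m inch '[{"dx":0,"dy":0,"dz":-0.00024,"rx":0,"ry":0,"rz":-0.1},{"dx":0,"dy":0,"dz":-0.0005,"rx":0,"ry":0,"rz":-0.2},{"dx":0,"dy":0,"dz":-0.0007,"rx":0,"ry":0,"rz":-0.3},{"dx":0,"dy":0,"dz":-0.001,"rx":0,"ry":0,"rz":-0.4},{"dx":0,"dy":0,"dz":-0.0012,"rx":0,"ry":0,"rz":-0.5}]'|sed -n 2,4p
python3 -m inch '[{"dx":0,"dy":0,"dz":-0.00024,"rx":0,"ry":0,"rz":-0.1},{"dx":0,"dy":0,"dz":-0.0005,"rx":0,"ry":0,"rz":-0.2},{"dx":0,"dy":0,"dz":-0.0007,"rx":0,"ry":0,"rz":-0.3},{"dx":0,"dy":0,"dz":-0.001,"rx":0,"ry":0,"rz":-0.4},{"dx":0,"dy":0,"dz":-0.0012,"rx":0,"ry":0,"rz":-0.5}]'|sed -n 2,4p
python3 -m inch '[{"dx":0,"dy":0,"dz":-0.00024,"rx":0,"ry":0,"rz":-0.1},{"dx":0,"dy":0,"dz":-0.0005,"rx":0,"ry":0,"rz":-0.2},{"dx":0,"dy":0,"dz":-0.0007,"rx":0,"ry":0,"rz":-0.3},{"dx":0,"dy":0,"dz":-0.001,"rx":0,"ry":0,"rz":-0.4},{"dx":0,"dy":0,"dz":-0.0012,"rx":0,"ry":0,"rz":-0.5}]'|sed -n 2,4p
python3 -m inch '[{"dx":0,"dy":0,"dz":-0.00024,"rx":0,"ry":0,"rz":-0.1},{"dx":0,"dy":0,"dz":-0.0005,"rx":0,"ry":0,"rz":-0.2},{"dx":0,"dy":0,"dz":-0.0007,"rx":0,"ry":0,"rz":-0.3},{"dx":0,"dy":0,"dz":-0.001,"rx":0,"ry":0,"rz":-0.4},{"dx":0,"dy":0,"dz":-0.0012,"rx":0,"ry":0,"rz":-0.5}]'|sed -n 2,4p
python3 -c "
from h import *
go([.623,-.2275,.08]);print(state()['ft_torque'])"
```

```text
tool_pos: [0.6238, -0.2283, 0.0838]
tool_rot: [0.001, 0.969, 0.246, 0.0]
contact_force: [0.0, -0.5, 3.1]
tool_pos: [0.624, -0.2282, 0.0848]
tool_rot: [0.001, 0.812, 0.584, 0.0]
contact_force: [0.7, -0.8, 2.0]
tool_pos: [0.6241, -0.228, 0.0858]
tool_rot: [0.001, 0.541, 0.841, 0.0]
contact_force: [0.6, -0.4, 2.0]
tool_pos: [0.6241, -0.2276, 0.0866]
tool_rot: [0.0, 0.196, 0.981, 0.0]
contact_force: [0.9, -0.7, 2.8]
tool_pos: [0.6239, -0.2275, 0.0875]
tool_rot: [0.0, -0.177, 0.984, 0.0]
contact_force: [0.0, -0.4, 3.3]
t 18.0 tcp [ 0.6239 -0.2275  0.0875] q [-4.620e-01  2.630e-01  1.627e+00  1.000e-03  1.251e+00 -2.389e+00] rotvec tilt z [ 0.  0. -1.] F [ 0.  -0.4  3.3]
frac dx dy dz [0.001  0.0003 0.0094] mm [0.8 0.3 7.5]
[ 0.07158853  0.00439937 -0.02002783]
```

```bash

python3 -m inch '[{"dx":0,"dy":0,"dz":-0.00024,"rx":0,"ry":0,"rz":-0.1},{"dx":0,"dy":0,"dz":-0.0005,"rx":0,"ry":0,"rz":-0.2},{"dx":0,"dy":0,"dz":-0.0007,"rx":0,"ry":0,"rz":-0.3},{"dx":0,"dy":0,"dz":-0.0007,"rx":0,"ry":0,"rz":-0.3},{"dx":0,"dy":0,"dz":-0.0007,"rx":0,"ry":0,"rz":-0.3}]'|sed -n 2,4p
python3 -m inch '[{"dx":0,"dy":0,"dz":-0.002,"rx":0,"ry":0,"rz":0},{"dx":0,"dy":0,"dz":-0.004,"rx":0,"ry":0,"rz":0},{"dx":0,"dy":0,"dz":-0.006,"rx":0,"ry":0,"rz":0},{"dx":0,"dy":0,"dz":-0.006,"rx":0,"ry":0,"rz":0}]'
python3 -c "
from h import *
go([.623,-.2275,.08]);print(state()['ft_torque'])"
```

```text
tool_pos: [0.6237, -0.2276, 0.0881]
tool_rot: [0.0, -0.388, 0.922, 0.0]
contact_force: [0.8, 0.3, 4.1]
time: 18.9
tool_pos: [0.6234, -0.2275, 0.0923]
tool_rot: [-0.0, -0.389, 0.921, 0.0]
contact_force: [1.2, 0.9, -0.3]
gripper_width: 0.649
grasp_force: 63.4
t 18.9 tcp [ 0.6234 -0.2275  0.0923] q [-0.462  0.258  1.625  0.     1.259 -2.833] rotvec tilt z [-0.001  0.    -1.   ] F [ 1.2  0.9 -0.3]
frac dx dy dz [0.0004 0.0004 0.0154] mm [ 0.3  0.3 12.3]
[ 0.08928457 -0.01739873 -0.0060637 ]
```

The thread has let go: the lid rose 4 mm more with no force. Lifting now.

```bash

python3 -m inch '[{"dx":0,"dy":0,"dz":-0.02,"rx":0,"ry":0,"rz":0},{"dx":0,"dy":0,"dz":-0.04,"rx":0,"ry":0,"rz":0},{"dx":0,"dy":0,"dz":-0.07,"rx":0,"ry":0,"rz":0},{"dx":0,"dy":0,"dz":-0.1,"rx":0,"ry":0,"rz":0},{"dx":0,"dy":0,"dz":-0.12,"rx":0,"ry":0,"rz":0}]'
python3 -c "
from h import *
go([.44,-.311,.18]);print(state()['ft_torque'])"
```

```text
time: 19.4
tool_pos: [0.6245, -0.2283, 0.1928]
tool_rot: [0.001, -0.389, 0.921, -0.002]
contact_force: [-0.3, -0.0, 0.5]
gripper_width: 0.643
grasp_force: 66.6
t 19.4 tcp [ 0.6245 -0.2283  0.1928] q [-0.462  0.167  1.554 -0.     1.416 -2.833] rotvec tilt z [ 0.004 -0.002 -1.   ] F [-0.3 -0.   0.5]
frac dx dy dz [0.2349 0.0935 0.0153] mm [187.9  74.8  12.3]
[ 0.0375956   0.01293566 -0.00997891]
```

```bash

python3 -m inch '[{"dx":0.02,"dy":0.008,"dz":0,"rx":0,"ry":0,"rz":0.1},{"dx":0.06,"dy":0.024,"dz":0,"rx":0,"ry":0,"rz":0.2},{"dx":0.11,"dy":0.044,"dz":0,"rx":0,"ry":0,"rz":0.3},{"dx":0.16,"dy":0.064,"dz":0,"rx":0,"ry":0,"rz":0.4},{"dx":0.2,"dy":0.08,"dz":0,"rx":0,"ry":0,"rz":0.4}]'|head -2
python3 -m inch '[{"dx":0.02,"dy":-0.01,"dz":0.0,"rx":0,"ry":0,"rz":0},{"dx":0.02,"dy":-0.01,"dz":0,"rx":0,"ry":0,"rz":0},{"dx":0.02,"dy":-0.01,"dz":0,"rx":0,"ry":0,"rz":0}]'
python3 - <<'E'
from h import *
S=optics.grab_frame('top')[120:300,180:400];Q=optics.grab_frame('side')[100:300,200:400]
w=optics.grab_frame('wrist')
cv2.imwrite('pics/p5.png',np.hstack([cv2.resize(S,(320,262)),cv2.resize(Q,(262,262)),cv2.resize(w,(218,262))])[:,:,::-1])
go([.44,-.311,.1])
E
```

```text
time: 19.9
tool_pos: [0.4644, -0.2985, 0.1895]
time: 20.2
tool_pos: [0.4524, -0.3091, 0.1895]
tool_rot: [0.0, -0.099, 0.995, -0.0]
contact_force: [-0.7, -0.1, 0.6]
gripper_width: 0.643
grasp_force: 66.6
t 20.35 tcp [ 0.453  -0.3085  0.1889] q [-0.734 -0.102  1.836  0.     1.407 -2.506] rotvec tilt z [ 0. -0. -1.] F [ 0.8 -0.5 -0.3]
frac dx dy dz [0.0165 0.0002 0.1111] mm [13.2  0.1 88.9]
```

View pics/p5.png

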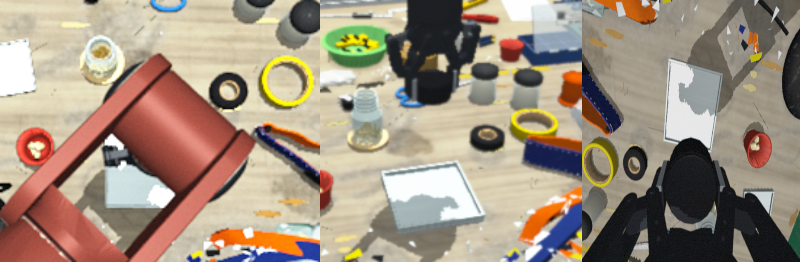

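The lid is in the gripper above the tray, and the bare threaded jar neck is visible. The cup and tape haven't moved. I'll centre and lower.

```bash

python3 -m inch '[{"dx":0.0165,"dy":0,"dz":0.02,"rx":0,"ry":0,"rz":0},{"dx":0.0165,"dy":0,"dz":0.06,"rx":0,"ry":0,"rz":0},{"dx":0.0165,"dy":0,"dz":0.11,"rx":0,"ry":0,"rz":0},{"dx":0.0165,"dy":0,"dz":0.16,"rx":0,"ry":0,"rz":0},{"dx":0.0165,"dy":0,"dz":0.19,"rx":0,"ry":0,"rz":0}]'|head -2
python3 -m inch '[{"dx":0,"dy":0,"dz":0.01,"rx":0,"ry":0,"rz":0},{"dx":0,"dy":0,"dz":0.015,"rx":0,"ry":0,"rz":0},{"dx":0,"dy":0,"dz":0.015,"rx":0,"ry":0,"rz":0},{"dx":0,"dy":0,"dz":0.015,"rx":0,"ry":0,"rz":0}]'
python3 - <<'E'
from h import *
Q=optics.grab_frame('side')[170:300,220:350];cv2.imwrite('pics/p6.png',cv2.resize(Q,(600,600),interpolation=2)[:,:,::-1])
go([.44,-.311,.0])
E
```

```text
time: 20.85
tool_pos: [0.4384, -0.3095, 0.0331]
time: 21.25
tool_pos: [0.4405, -0.3125, 0.0265]
tool_rot: [0.001, -0.1, 0.995, -0.001]
contact_force: [0.7, -0.1, 0.7]
gripper_width: 0.645
grasp_force: 66.6
t 21.3 tcp [ 0.4405 -0.3126  0.0265] q [-0.755  0.072  1.961  0.     1.106 -2.526] rotvec tilt z [ 0.002 -0.002 -1.   ] F [0.1 0.9 0.1]
frac dx dy dz [0.0003 0.0021 0.0332] mm [ 0.2  1.7 26.5]
```

View pics/p6.png

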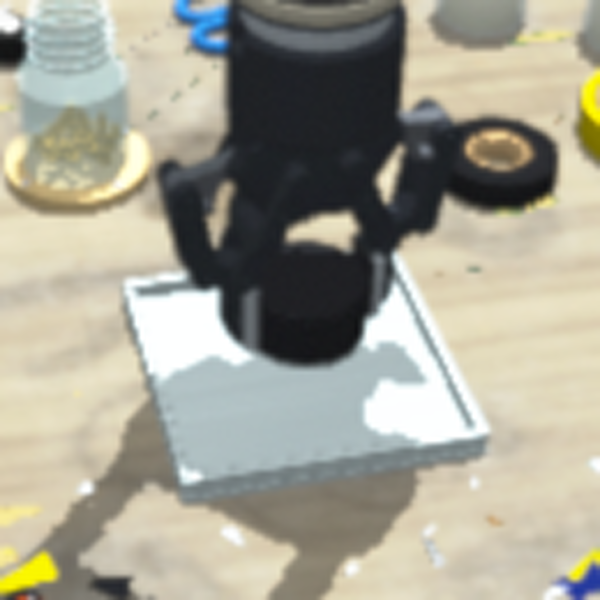

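The lid is level over the tray, about 26 mm up. Next I'll lower slowly, watching the force.

```bash

python3 -m inch '[{"dx":0,"dy":0.001,"dz":0.006,"rx":0,"ry":0,"rz":0},{"dx":0,"dy":0.002,"dz":0.012,"rx":0,"ry":0,"rz":0},{"dx":0,"dy":0.002,"dz":0.018,"rx":0,"ry":0,"rz":0},{"dx":0,"dy":0.002,"dz":0.024,"rx":0,"ry":0,"rz":0},{"dx":0,"dy":0.002,"dz":0.027,"rx":0,"ry":0,"rz":0}]'|sed -n 2,4p
python3 -m inch '[{"dx":0,"dy":0,"dz":0.0012,"rx":0,"ry":0,"rz":0},{"dx":0,"dy":0,"dz":0.0024,"rx":0,"ry":0,"rz":0},{"dx":0,"dy":0,"dz":0.0036,"rx":0,"ry":0,"rz":0},{"dx":0,"dy":0,"dz":0.0036,"rx":0,"ry":0,"rz":0}]'
python3 -c "
from h import *
go([.44,-.311,.0])"
```

```text
tool_pos: [0.4385, -0.3096, 0.0021]
tool_rot: [-0.0, -0.1, 0.995, 0.001]
contact_force: [0.5, 0.2, -0.4]
time: 22.2
tool_pos: [0.4391, -0.3101, 0.001]
tool_rot: [-0.0, -0.1, 0.995, 0.0]
contact_force: [-2.0, 1.8, 5.5]
gripper_width: 0.646
grasp_force: 67.1
t 22.2 tcp [ 0.4391 -0.3101  0.001 ] q [-0.753  0.11   1.97   0.     1.061 -2.525] rotvec tilt z [-0.  0. -1.] F [-2.   1.8  5.5]
frac dx dy dz [-0.0008 -0.0013  0.0013] mm [-0.7 -1.   1. ]
```

Contact is at the expected height with 5.5 N. Releasing part-way, then rising.

```bash

python3 -m inch '[{"dx":0,"dy":0,"dz":0,"rx":0,"ry":0,"rz":0},{"dx":0,"dy":0,"dz":0,"rx":0,"ry":0,"rz":0},{"dx":0,"dy":0,"dz":0,"rx":0,"ry":0,"rz":0},{"dx":0,"dy":0,"dz":0,"rx":0,"ry":0,"rz":0}]' 0.65
python3 -m inch '[{"dx":0,"dy":0,"dz":-0.01,"rx":0,"ry":0,"rz":0},{"dx":0,"dy":0,"dz":-0.03,"rx":0,"ry":0,"rz":0},{"dx":0,"dy":0,"dz":-0.07,"rx":0,"ry":0,"rz":0},{"dx":0,"dy":0,"dz":-0.12,"rx":0,"ry":0,"rz":0},{"dx":0,"dy":0,"dz":-0.16,"rx":0,"ry":0,"rz":0}]'
python3 -m inch '[{"dx":0,"dy":0,"dz":0,"rx":0,"ry":0,"rz":0},{"dx":0,"dy":0,"dz":0,"rx":0,"ry":0,"rz":0},{"dx":0,"dy":0,"dz":0,"rx":0,"ry":0,"rz":0}]'|head -2
python3 - <<'E'
from fit import *
Q=optics.grab_frame('side');fit('side',optics.camera_info('side'),.019,[.44,-.311])
w=optics.grab_frame('wrist');fit('wrist',optics.camera_info('wrist'),.019,[.44,-.311])
cv2.imwrite('pics/p7.png',np.hstack([cv2.resize(Q[150:300,220:370],(300,300),interpolation=2),cv2.resize(w,(400,300))])[:,:,::-1])
E
```

```text
time: 22.6
tool_pos: [0.4389, -0.31, 0.0]
tool_rot: [0.0, -0.1, 0.995, -0.0]
contact_force: [-0.5, 0.7, -0.1]
gripper_width: 0.821
grasp_force: 0.0
time: 23.1
tool_pos: [0.4393, -0.3103, 0.1308]
tool_rot: [0.001, -0.1, 0.995, -0.001]
contact_force: [0.9, -0.4, -0.3]
gripper_width: 0.82
grasp_force: 0.0
time: 23.4
tool_pos: [0.4382, -0.3093, 0.1268]
side 0.69 [ 0.4369 -0.3095] -0.9370457670398743
side 0.66 [ 0.44  -0.311] -0.0
wrist 0.83 [ 0.4386 -0.3105] -0.974695442230782
```

View pics/p7.png

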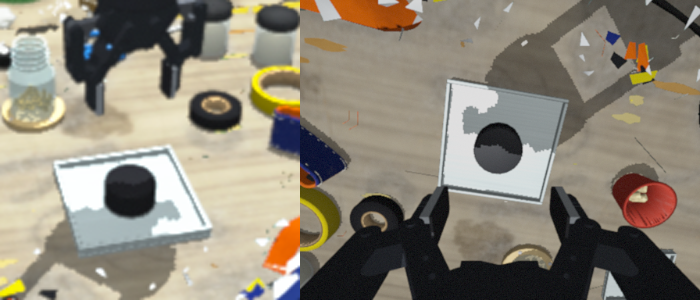

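The lid lies flat and top up near the tray's centre (wrist view 498,147), the gripper is clear, and the tape and cup are untouched.

```bash
python3 -c "
from plant import ticket
print(ticket.job_done())"
```

```text
the job is handed in; nothing more can be done
None
```

The lid is unscrewed, lifted off and lying flat, top side up, near the centre of the larger tray with the gripper clear, and the job is handed in (about 24 s of the 72 s used; no verdict was returned).

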